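Put the flat scraper back in its slotted rack

ROBOT

A 6-joint arm with a two-finger parallel gripper is mounted at the origin on the work surface. World frame = base frame: x ahead of the robot, y to its left, z up, the work surface at z = 0. Lengths are in mm, angles in degrees, forces in N, time in s.
With the tool pointing down it reaches from about 375 to 750 mm from the base axis. Payload 9 kg.
Tool frame: the origin (TCP) lies between the finger pads; the fingertips stand 14 mm ahead of it and the grasp point (between the pads) lies 5 mm behind it (arm.tip_extent is the distance from the TCP to the fingertips, in mm); z points along the fingers, y is the line along which they close (so a half turn about z gives the same grasp; the last joint's range is limited). The gripper opens to 85 mm and grips with 20 to 120 N. Pads are 22 mm wide; open, the fingers measure 114 mm over their backs; the gripper's body (76 mm by 85 mm) begins 54 mm behind the grasp point. The pads swing forward as they close: fully open they stand 13 mm farther back than shut.
Start: joints at [-81.171, 5.964, 5.575, 89.605, 0, 77.527], TCP at [217.987, -559.032, 245.331] pointing down, gripper open.
Joint ranges: [-171.21, 171.21], [-48.23, 106.86], [-62.78, 66.21], [-105.2, 120.99], [-86.42, 89.51], [-180, 180]. Speed limits (degrees/s): [127.2, 127.2, 147.25, 180, 180, 180].

INTERFACE

Orientations are given as [roll, pitch, yaw] about the fixed x, y, z axes, in that order (R = Rz(yaw) Ry(pitch) Rx(roll)).
In Python, from bench import arm gives the robot as it stands.
- The arm moves only by the shell command python3 -m inch 'ROWS' [FORCE]. ROWS is JSON, one flat list of numbers, 7 for each row, row after row: the shift along the tool's x, y, z in cm, then the turn, a rotation vector about the tool's x, y, z in rad, then the closure, from -1 (fully open) to 1 (shut). In form: [dx, dy, dz, wx, wy, wz, claw, dx, dy, dz, wx, wy, wz, claw, ...]. A call has 1 to 8 rows; each row shifts and turns the commanded pose from where the row before left it, along the tool's axes as they then stand; what a row does not reach is not made up. A row lasts 1/12 s, in which the tool goes at most 41.7 mm and 7.16 degrees, less where a joint would pass 70% of its speed; a pose out of reach is approached as far as the arm can. A call is refused whole if a number of a shift passes 4.17 or a number of a turn 0.125, either way. A call with a gripper value outside its range is refused whole. The fingers move at their own pace and stop on an object; FORCE is the grip in N (left out, the last holds). Time passes only in rows, so rows that do not move let the fingers close. It gives the time, the measured TCP pose, the force, the opening and the grip force at its end, in the units of the state.
- arm.state(): the state, without advancing time (a new reading comes with each control period).
- arm.get_image(name): name is "scene" or "top" or "wrist"; returns a dict with "image" (400x640x3 uint8, red, green, blue), "fx", "fy", "cx", "cy" (pixels), "extrinsics" (4x4, takes a point from world to camera coordinates). Camera axes: x right, y down, z forward; pixel columns grow to the right and rows downward; lengths in mm; the calibration is good to about 2 mm. The wrist camera is an equidistant fisheye: a pixel r from the principal point sees the ray r / f radians off the axis. A picture is of the moment at which its call begins. There is no depth.
- arm.hand_in(): hands the job in; it is judged then, once.
The state is a dict: "clock": time; "joints": joint angles; "joint_velocities": joint speeds; "joint_efforts": joint torques, N m; "tcp_pos": TCP position; "tcp_rot": TCP orientation; "wrist_force": force on the tool from outside, world axes, zero at the start; "torque": the same for the moment, N m; "grip_width": finger opening in mm; "gripper_force": force on a finger pad.
Only numpy, scipy, OpenCV 4.12 (cv2) and the standard library are available. Lean on these libraries where they do the work, as an engineer would, in place of code of your own. Each camera call takes 0.05 s, during which the arm holds its last target. There are 200 camera calls.

TASK

Slide the red-handled flat scraper, blade first and lying flat, into the free slot of the wooden rack (the slot marked with the orange strip) until its handle shoulder is home against the rack's front, and let go of it. Leave the two stored scrapers and everything else on the table where they are.

Things in the scene. Friction and masses are not known exactly. Their poses are not given: they have to be found in the camera images.
- scraper: Flat scraper, red handle. Steel blade 95 x 44 x 4 thick, block handle 105 long x 24 wide x 20 high, undersides flush. Origin: middle of the shoulder where blade meets handle, on the underside; +x along the blade (tip at +95, handle end at -105), +z up. Starts flat on the table, blade roughly away from the robot; about 0.17 kg, centre of mass in the blade, 25 from the shoulder.
- rack: Fixed rack: green chest with slotted wooden deck, 120 deep (x) x 250 wide (y) x 78 high. Three slots in its front face (x=-60, towards the robot), centres at y=-80, 0, +80, each 54 wide x 12 high x 102 deep, floor 40 and roof 52 above the table; the wood above a slot stops the handle. Origin: centre of the underside; +x into the slots.
- marker: Thin orange strip, 30 wide, on the front and top of the rack at the free slot (any of the three). Origin: middle of that slot's mouth, on the slot floor (40 above the table), in the plane of the rack's front; +x into the slot, +y along the rack's front, +z up.
- stored_a: Flat scraper, dark brown wood handle. Steel blade 95 x 44 x 4 thick, block handle 105 long x 24 wide x 20 high, undersides flush. Origin: middle of the shoulder where blade meets handle, on the underside; +x along the blade (tip at +95, handle end at -105), +z up. Stored in another slot, handle out in front.
- stored_b: Flat scraper, black handle. Steel blade 95 x 44 x 4 thick, block handle 105 long x 24 wide x 20 high, undersides flush. Origin: middle of the shoulder where blade meets handle, on the underside; +x along the blade (tip at +95, handle end at -105), +z up. Stored in another slot, handle out in front.
- jar_a: Amber jar with black lid, 60 diameter x 65 high, bystander. Origin: centre of the underside.
- jar_b: Clear jar with black lid, 60 diameter x 65 high, bystander. Origin: centre of the underside.
- tin: Flat round aluminium tin, 56 diameter x 20 high, bystander. Origin: centre of the underside.
- weight: Brass weight with a knob, 44 diameter x 58 high, bystander. Origin: centre of the underside.
There are look-alikes about, which are no part of the job. What is shaped like the scraper but pink or turquoise is not meant.

How it is judged (in metres and radians):
At the end, for the whole second after the job is handed in: The red scraper rests in the marked slot: within 9 degrees of its direction and plane, shoulder within 10 mm of the rack front, 12 mm of the slot middle sideways, underside 8 mm below to 12 mm above the slot floor; stored scrapers, jars, tin and weight within 20 mm of their start (x of scraper in the frame of marker between -0.01 and 0.006 m and y of scraper in the frame of marker between -0.012 and 0.012 m and z of scraper in the frame of marker between -0.008 and 0.012 m and angle between the x axis of scraper and the x axis of marker, either way round below 0.16 rad and angle between the z axis of scraper and the z axis of marker, either way round below 0.16 rad and linear speed of scraper below 0.02 m/s and distance of each of stored_a, stored_b, jar_a, jar_b, tin, weight from where it was at the start of the episode below 0.02 m); the robot touches nothing.
It fails at once if a stored scraper, jar, tin or weight is pushed more than 30 mm from its place (distance of any of stored_a, stored_b, jar_a, jar_b, tin, weight from where it was at the start of the episode above 0.03 m).
It also fails if it takes over 48 s, if anything falls off the work surface, if the arm or the gripper's body presses on something with over 40 N, if the wrist force passes 120 N, or if a joint passes its speed limit or range.

## Working session

There is one attempt and no reset: what is moved stays moved. The work goes in short steps, Python scripts to look and compute and a shell command to move; the robot and the scene stay as the last step left them, time stands still between calls to the robot, and variables do not carry over. Pictures are saved under pics/ and viewed, at most 10 in all, crops included, and the job is handed in when it is done.

```bash
mkdir -p pics; ls; python3 - <<'E'
from bench import arm
import cv2,pickle
for n in ["scene","top"]:
    d=arm.get_image(n); pickle.dump(d,open(f"pics/{n}0.pkl","wb"))
    cv2.imwrite(f"pics/{n}0.png",d["image"][...,::-1])
    print(n,d["fx"],d["fy"],d["cx"],d["cy"],d["extrinsics"])
print(arm.state())
E
```

```text
pics
scene 430.82714002253704 430.82714002253704 321.68322921632995 200.03380706438 [[ 8.83813066e-01  4.67825114e-01 -3.75851484e-03 -4.04593650e+02]
 [ 2.51540214e-01 -4.81951694e-01 -8.39315248e-01 -1.50898122e+02]
 [-3.94464174e-01  7.40852365e-01 -5.43632034e-01  1.93376171e+03]
 [ 0.00000000e+00  0.00000000e+00  0.00000000e+00  1.00000000e+00]]
top 420.0159154526396 420.0159154526396 318.2839927484056 199.69748501649633 [[-1.02655037e-02 -9.99936365e-01 -4.67810850e-03 -9.78375149e+01]
 [-9.93464729e-01  1.07306909e-02 -1.13633995e-01  5.42596254e+02]
 [ 1.13676963e-01  3.48102560e-03 -9.93511666e-01  1.30857925e+03]
 [ 0.00000000e+00  0.00000000e+00  0.00000000e+00  1.00000000e+00]]
{'clock': 0.1, 'joints': array([-8.11719022e+01,  5.99709244e+00,  5.53091791e+00,  8.96045536e+01,
       -1.18246502e-03,  7.75264949e+01]), 'joint_velocities': array([-0.07626231, -0.09733397,  0.09586281,  0.16606393,  0.01996714,
        0.0235094 ]), 'joint_efforts': array([ 6.12997042e-03, -5.58202207e+01,  5.04723752e+01,  1.27830546e-02,
       -1.70614553e-04,  2.41340354e-05]), 'tcp_pos': array([ 217.92222442, -558.71684215,  244.57496902]), 'tcp_rot': array([-1.79930686e+02, -1.41218798e-02,  2.13015952e+01]), 'wrist_force': array([ 0.47474683, -0.50823084,  0.4146698 ]), 'torque': array([ 0.0496874 , -0.04364479,  0.00981084]), 'gripper_force': 0.0, 'grip_width': 85.79417871191902}
```

View pics/top0.png

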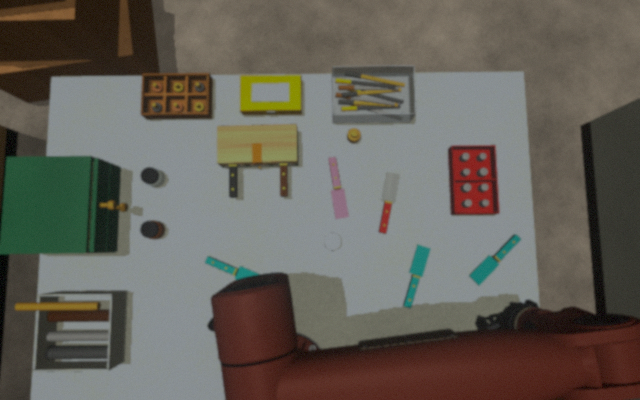

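View pics/scene0.png

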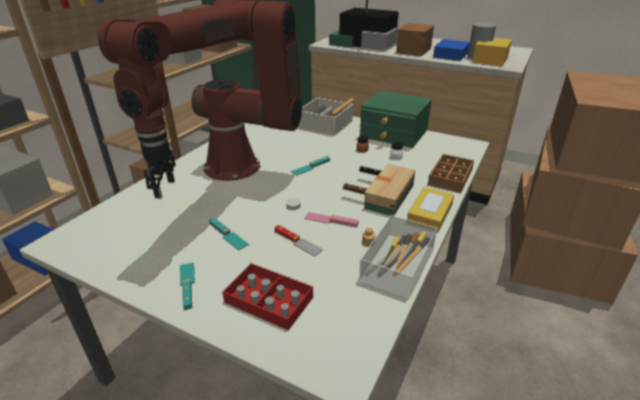

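The top view shows the red scraper, with its handle at about (385,217) and blade at (391,187). The orange strip is at (257,153) on the middle slot, and the stored handles are at (233,180) and (284,180). The scene view has the red handle at (287,233), the rack at (390,187) and the strip at about (378,178). Next I take coarse positions.

```bash
cat >h.py <<'E'
import numpy as np,cv2,pickle
from scipy.spatial.transform import Rotation as Ro
def ray(d,uv,fish=False):
    E=np.array(d["extrinsics"]);R,t=E[:3,:3],E[:3,3]
    x=(uv[0]-d["cx"])/d["fx"];y=(uv[1]-d["cy"])/d["fy"]
    if fish:
        r=np.hypot(x,y);s=np.sinc(r/np.pi);v=np.array([x*s,y*s,np.cos(r)])
    else: v=np.array([x,y,1.])
    v=R.T@v
    return -R.T@t,v/np.linalg.norm(v)
def plane(d,uv,z,fish=False):
    c,v=ray(d,uv,fish);return c+v*(z-c[2])/v[2]
def tri(rs):
    A=sum(np.eye(3)-np.outer(v,v) for c,v in rs);b=sum((np.eye(3)-np.outer(v,v))@c for c,v in rs)
    p=np.linalg.solve(A,b);return p,[np.linalg.norm(np.cross(p-c,v)) for c,v in rs]
def blobs(im,lo,hi,amin=15):
    hsv=cv2.cvtColor(im,cv2.COLOR_RGB2HSV)
    if lo[0]<0:
        m=cv2.inRange(hsv,(0,)+lo[1:],hi)|cv2.inRange(hsv,(180+lo[0],)+lo[1:],(180,)+hi[1:])
    else: m=cv2.inRange(hsv,lo,hi)
    n,l,s,c=cv2.connectedComponentsWithStats(m)
    return [(s[i,4],c[i].round(1),s[i,:4],l==i) for i in range(1,n) if s[i,4]>=amin]
E
python3 - <<'E'
from h import *
D={n:pickle.load(open(f"pics/{n}0.pkl","rb")) for n in("top","scene")}
for n in D:
    print(n,ray(D[n],(320,200))[0])
    for nm,lo,hi in(("red",(-6,150,90),(6,255,255)),("orange",(9,150,120),(18,255,255))):
        for b in blobs(D[n]["image"],lo,hi):print(nm,b[:3],cv2.minAreaRect(np.argwhere(b[3])[:,::-1].astype(np.float32)))
t,s=D["top"],D["scene"]
print(tri([ray(t,(385.5,217)),ray(s,(287,233))]))
print(plane(t,(385.5,217),20),plane(t,(391,187),4),plane(s,(287,233),20))
for u in((257,143),(257,162)): print(plane(t,u,78))
for u in((218,126),(298,126),(218,164),(299,164)): print(plane(t,u,78))
c=np.concatenate([cv2.resize(t["image"][100:250,200:420],None,fx=2.6,fy=2.6,interpolation=2),cv2.resize(s["image"][150:230,330:440],None,fx=2,fy=2)[:0]] if 0 else [cv2.resize(s["image"][140:260,260:420],None,fx=4.9,fy=4.9,interpolation=2)])
cv2.imwrite("pics/c1.png",c[...,::-1])
E
```

```text
top [ 389.29057433 -108.20891959 1361.28843272]
red (np.int32(1848), array([471.5, 181.7]), array([452, 149,  44,  65], dtype=int32)) ((473.5, 181.0), (43.0, 64.0), 0.0)
red (np.int32(131), array([384.7, 217.3]), array([380, 204,  11,  28], dtype=int32)) ((384.826904296875, 217.36538696289062), (5.295135974884033, 28.240724563598633), 11.309932708740234)
red (np.int32(17), array([402.4, 379.6]), array([398, 376,   9,   7], dtype=int32)) ((402.0882263183594, 380.14703369140625), (6.173948764801025, 5.830951690673828), 59.036251068115234)
red (np.int32(15), array([364.9, 383.5]), array([363, 380,   5,   8], dtype=int32)) ((364.8799743652344, 383.6600036621094), (7.212489604949951, 3.2526915073394775), 81.8698959350586)
red (np.int32(28), array([391.4, 382.6]), array([385, 380,  14,   6], dtype=int32)) ((391.5, 382.5), (13.0, 5.0), 0.0)
red (np.int32(44), array([312.3, 387.1]), array([304, 383,  16,  10], dtype=int32)) ((311.6000061035156, 386.3000183105469), (13.86362075805664, 7.155416965484619), 26.56505012512207)
red (np.int32(41), array([331.4, 388.3]), array([325, 384,  14,  11], 
[... 2446 characters left out ...]
943687438965)
orange (np.int32(41), array([383.7, 178. ]), array([377, 175,  14,   6], dtype=int32)) ((383.6470947265625, 177.9117889404297), (13.339459419250488, 2.9104275703430176), 14.03624439239502)
(array([ 487.11694106, -317.91007872,   11.94887659]), [np.float64(2.1157565870110493), np.float64(2.115756587011169)])
[ 484.76861057 -317.80428623   20.        ] [ 583.70660901 -341.01421958    4.        ] [ 494.84933333 -325.65291926   20.        ]
[716.5574928   86.00218671  78.        ]
[656.15407134  85.62016084  78.        ]
[772.57214042 208.9595499   78.        ]
[769.64340151 -42.43450956  78.        ]
[651.19242543 206.90927772  78.        ]
[648.36943088 -44.96208485  78.        ]
```

View pics/c1.png

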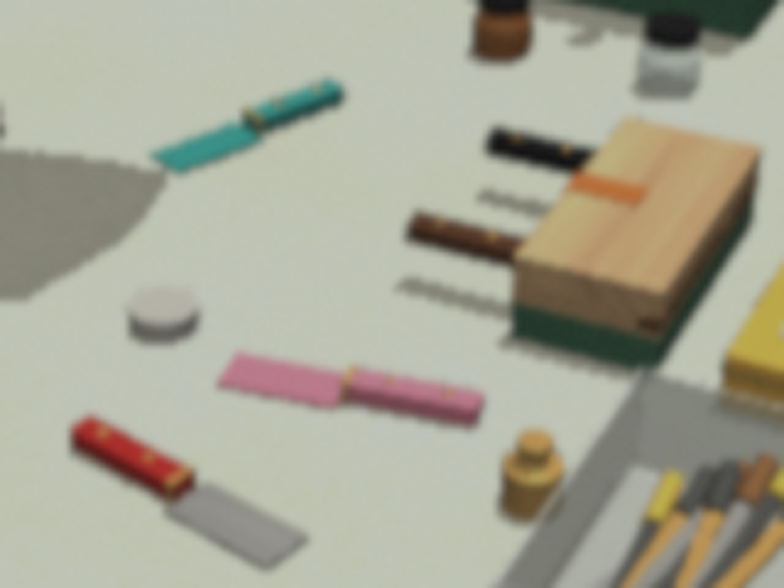

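The crop shows the red handle ending at about (275–298, 226–240) and the free middle slot under the orange strip. From the two views, the handle is near (485,-318) with yaw about -13°. The rack front is at x≈650, with the free slot at y≈85 and rack yaw about -0.6°. I turn and move to hover.

```bash
python3 -m inch '[0,0,0,0,0,0.12,0, 0,0,0,0,0,0.12,0, 0,0,0,0,0,0.12,0, 0,0,0,0,0,0.12,0, 0,0,0,0,0,0.12,0, 2.3,-3.2,0.4,0,0,0,0, 2.3,-3.2,0.4,0,0,0,0, 2.3,-3.2,0.4,0,0,0,0]' 80; python3 -m inch '[2.3,-3.2,0.4,0,0,0,0, 2.3,-3.2,0.4,0,0,0,0, 2.3,-3.2,0.4,0,0,0,0, 2.3,-3.2,0.4,0,0,0,0, 2.3,-3.2,0.4,0,0,0,0, 2.3,-3.2,0.4,0,0,0,0, 0,0,0,0,0,0,0, 0,0,0,0,0,0,0]'
python3 - <<'E'
from h import *
from bench import arm
d=arm.get_image("wrist");s=arm.state();pickle.dump((d,s),open("pics/w1.pkl","wb"))
cv2.imwrite("pics/w1.png",d["image"][...,::-1]);print(s["tcp_pos"],s["tcp_rot"],s["joints"],d["fx"],d["cx"],d["cy"],ray(d,(d["cx"],d["cy"]),True))
E
```

```text
clock: 0.77
tcp_pos: [307.3, -480.2, 232.6]
tcp_rot: [-180.0, 0.0, -13.2]
wrist_force: [0.3, -0.3, 0.2]
grip_width: 42.6
gripper_force: 0.0
clock: 1.43
tcp_pos: [485.8, -323.4, 208.6]
tcp_rot: [-180.0, 0.1, -12.9]
wrist_force: [-0.9, -0.7, 0.2]
grip_width: 42.8
gripper_force: 0.0
[ 484.99553746 -324.62344951  208.83349216] [-1.79991417e+02  4.93562439e-02 -1.29707794e+01] [-4.66158318e+01  2.89884363e+00 -1.42519248e+00  8.57218074e+01
 -2.02007320e-02  1.46354959e+02] 309.70691628693146 319.4269022251435 200.71398093307664 (array([ 553.24820794, -338.00573815,  337.10853927]), array([-0.26589591,  0.06196124, -0.9620084 ]))
```

View pics/w1.png

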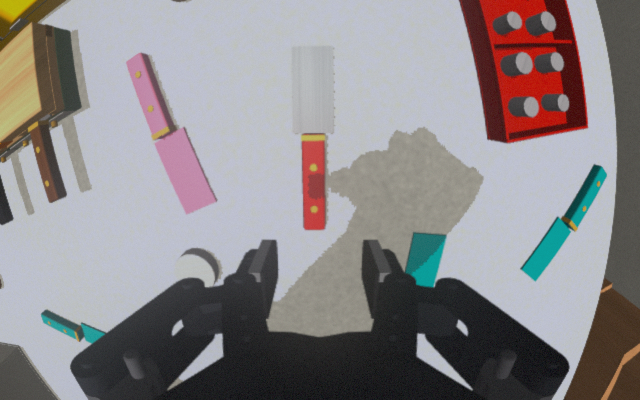

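The wrist view shows the red scraper upright in the picture: blade tip at (313,46), shoulder at (313,135), handle end at (314,229). Joint 6 would pass 180° at the rack with this grasp, so I use the half-turned one and get a second wrist view from it.

```bash
R='0,0,0,0,0,-0.12,0'; python3 -m inch '[0,0,0,0,0,-0.12,0, 0,0,0,0,0,-0.12,0, 0,0,0,0,0,-0.12,0, 0,0,0,0,0,-0.12,0, 0,0,0,0,0,-0.12,0, 0,0,0,0,0,-0.12,0, 0,0,0,0,0,-0.12,0, 0,0,0,0,0,-0.12,0]' >/dev/null
python3 -m inch '[0,0,0,0,0,-0.12,0, 0,0,0,0,0,-0.12,0, 0,0,0,0,0,-0.12,0, 0,0,0,0,0,-0.12,0, 0,0,0,0,0,-0.12,0, 0,0,0,0,0,-0.12,0, 0,0,0,0,0,-0.12,0, 0,0,0,0,0,-0.12,0]' >/dev/null
python3 -m inch '[0,0,0,0,0,-0.12,0, 0,0,0,0,0,-0.12,0, 0,0,0,0,0,-0.12,0, 0,0,0,0,0,-0.12,0, 0,0,0,0,0,-0.12,0, 0,0,0,0,0,-0.12,0, 0,0,0,0,0,-0.12,0, 0,0,0,0,0,-0.12,0]' >/dev/null
python3 -m inch '[0,0,0,0,0,-0.12,0, 0,0,0,0,0,-0.12,0, 0,0,0,0,0,0,0, 0,0,0,0,0,0,0]'
python3 - <<'E'
from h import *
from bench import arm
d=arm.get_image("wrist");s=arm.state();pickle.dump((d,s),open("pics/w2.pkl","wb"))
cv2.imwrite("pics/w2.png",d["image"][...,::-1]);print(s["tcp_pos"],s["tcp_rot"],s["joints"])
for f in("w1","w2"):
    d=pickle.load(open(f"pics/{f}.pkl","rb"))[0]
    for b in blobs(d["image"],(-6,120,80),(6,255,255),100):print(f,b[:3],cv2.minAreaRect(np.argwhere(b[3])[:,::-1].astype(np.float32)))
    for b in blobs(d["image"],(18,120,80),(30,255,255),10)[:12]:print(f,'yel',b[:3])
E
```

```text
clock: 3.82
tcp_pos: [484.0, -326.3, 209.3]
tcp_rot: [-180.0, -0.0, 165.4]
wrist_force: [0.6, -0.2, -0.5]
grip_width: 42.6
gripper_force: 0.0
[ 484.17171332 -326.14058149  209.37743528] [-1.79987652e+02  5.15057896e-03  1.65362088e+02] [-4.67872819e+01  2.85313964e+00 -1.41585770e+00  8.57200712e+01
 -7.71370285e-03 -3.21493705e+01]
w1 (np.int32(336), array([476.4,  66.8]), array([460,   0,  31, 139], dtype=int32)) ((476.93890380859375, 68.60639190673828), (141.20982360839844, 5.931638717651367), 78.52447509765625)
w1 (np.int32(6276), array([527.1,  68.3]), array([478,   0, 110, 143], dtype=int32)) ((535.3352661132812, 63.14561462402344), (146.08062744140625, 88.08665466308594), 78.85101318359375)
w1 (np.int32(1739), array([313.3, 184.6]), array([302, 141,  23,  89], dtype=int32)) ((313.5385437011719, 185.11814880371094), (87.99887084960938, 21.6367244720459), 88.63607025146484)
w1 yel (np.int32(1388), array([20.9, 15.3]), array([ 0,  0, 62, 53], dtype=int32))
w1 yel (np.int32(18), array([137.5,  74. ]), array([136,  72,   4,   5], dtype=int32))
w1 yel (np.int32(22), array([150. , 10
[... 1549 characters left out ...]
32))
w2 yel (np.int32(39), array([328. , 154.4]), array([325, 151,   7,   7], dtype=int32))
w2 yel (np.int32(34), array([329.3, 196.6]), array([326, 194,   7,   6], dtype=int32))
w2 yel (np.int32(24), array([591.2, 196.8]), array([589, 194,   5,   7], dtype=int32))
w2 yel (np.int32(17), array([629.1, 208.6]), array([628, 206,   3,   6], dtype=int32))
w2 yel (np.int32(75), array([471.7, 226.8]), array([463, 221,  18,  12], dtype=int32))
w2 yel (np.int32(24), array([602.8, 222.4]), array([601, 220,   5,   6], dtype=int32))
w2 yel (np.int32(84), array([330. , 223.5]), array([320, 222,  21,   5], dtype=int32))
w2 yel (np.int32(23), array([589.5, 228.7]), array([588, 226,   4,   7], dtype=int32))
```

View pics/w2.png

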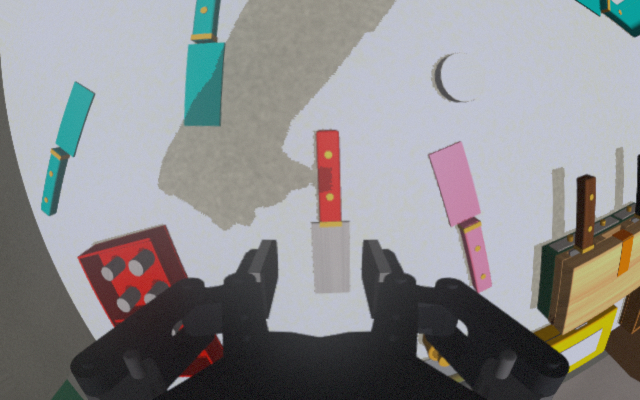

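The second wrist view shows the red handle from (328,131) to the ferrule at (330,223), blade tip at about (332,292), and the rack to the right at (600,260). Now I triangulate the rivets and ferrule and work out the grasp.

```bash
python3 - <<'E'
from h import *
a=pickle.load(open("pics/w1.pkl","rb"))[0];b,s=pickle.load(open("pics/w2.pkl","rb"))
y=[x[1] for x in blobs(a["image"],(18,120,80),(30,255,255),10) if 300<x[1][0]<330];print(y)
P=[]
for u,v in((y[0],(330,223.5)),(y[1],(329.3,196.6)),(y[2],(328,154.4))):
    p,e=tri([ray(a,u,1),ray(b,v,1)]);P.append(p);print(p.round(1),np.round(e,1),[plane(d,w,20,1).round(1)[:2] for d,w in((a,u),(b,v))])
for u,v in(((313,46),(332,292)),):print("tip",tri([ray(a,u,1),ray(b,v,1)]),plane(a,u,4,1),plane(b,v,4,1))
print("hend",plane(b,(328,130.5),20,1),plane(a,(314.2,229.5),20,1))
d=P[0]-P[2];yaw=np.degrees(np.arctan2(d[1],d[0]));print("yaw",yaw)
for o in blobs(b["image"],(8,150,120),(17,255,255),40):print(o[:3])
E
```

```text
[array([312.2, 137.4]), array([313.1, 167.2]), array([313.6, 208.6])]
[ 532.5 -325.7   19.3] [0.4 0.4] [array([ 532.7, -325.4]), array([ 532.2, -326. ])]
[ 502.4 -319.3   20.7] [0. 0.] [array([ 502.3, -319.2]), array([ 502.5, -319.3])]
[ 458.5 -309.5   20.2] [0. 0.] [array([ 458.4, -309.5]), array([ 458.5, -309.5])]
tip (array([ 628.79439476, -347.33268192,    3.30624377]), [np.float64(0.5630443884599554), np.float64(0.5630443884599173)]) [ 628.51842986 -347.86253309    4.        ] [ 628.47989934 -346.70297829    4.        ]
hend [ 434.55395859 -303.38561531   20.        ] [ 434.89165909 -304.67591717   20.        ]
yaw -12.303864465115565
(np.int32(343), array([625.1, 254.9]), array([617, 235,  17,  42], dtype=int32))
```

```bash
python3 -m inch '[-0.92,1.06,0,0,0,-0.037,0, 0,0,3.6,0,0,0,0, 0,0,3.6,0,0,0,0, 0,0,3.6,0,0,0,0, 0,0,3.6,0,0,0,0, 0,0,2.8,0,0,0,0, 0,0,0,0,0,0,0, 0,0,0,0,0,0,0]'
```

```text
clock: 4.53
tcp_pos: [495.7, -316.2, 36.4]
tcp_rot: [179.9, -0.1, 167.8]
wrist_force: [-0.1, -0.1, 0.8]
grip_width: 42.4
gripper_force: 0.0
```

```bash
python3 -m inch '[0,-0.12,1.0,0,0,0,0, 0,0,0.9,0,0,0,0, 0,0,0,0,0,0,0, 0,0,0,0,0,0,1, 0,0,0,0,0,0,1, 0,0,0,0,0,0,1, 0,0,0,0,0,0,1, 0,0,0,0,0,0,1]' 80;  python3 -m inch '[0,0,0,0,0,0,1, 0,0,0,0,0,0,1, 0,0,0,0,0,0,1]'
```

```text
clock: 5.2
tcp_pos: [496.5, -319.0, 19.4]
tcp_rot: [-179.9, 0.1, 167.8]
wrist_force: [-0.3, 0.0, 5.6]
grip_width: 22.0
gripper_force: 80.0
clock: 5.45
tcp_pos: [496.5, -319.0, 19.3]
tcp_rot: [-179.9, 0.1, 167.8]
wrist_force: [-1.7, 0.7, 5.9]
grip_width: 21.9
gripper_force: 80.0
```

```bash
python3 -m inch '[0,0,-1.5,0,0,0,1, 0,0,-3.3,0,0,0,1, 0,0,-3.8,0,0,0,1, 0,0,-3.8,0,0,0,1, 0,0,-0.6,0,0,-0.1,1, 0,0,0,0,0,-0.1,1, 0.2,2.5,0,0,0,0,1, 0.2,3.7,0,0,0,0,1]'; python3 -m inch '[0.2,4.0,0,0,0,0,1, 0.2,4.0,0,0,0,0,1, 0.2,4.0,0,0,0,0,1, 0.2,4.0,0,0,0,0,1, 0.2,4.0,0,0,0,0,1, 0.2,4.0,0,0,0,0,1, 0.2,4.0,0,0,0,0,1, 0.2,3.0,0,0,0,0,1]';  python3 -m inch '[0.0,2.0,0,0,0,0,1, 0,1.0,0,0,0,0,1, 0,0,0,0,0,0,1, 0,0,0,0,0,0,1, 0,0,0,0,0,0,1]'
python3 - <<'E'
from h import *
from bench import arm
d=arm.get_image("wrist");s=arm.state();pickle.dump((d,s),open("pics/w3.pkl","wb"))
cv2.imwrite("pics/w3.png",d["image"][...,::-1])
t=arm.get_image("top");pickle.dump(t,open("pics/t3.pkl","wb"))
t=arm.get_image("scene");pickle.dump(t,open("pics/s3.pkl","wb"))
E
```

```text
clock: 6.12
tcp_pos: [492.6, -258.1, 148.2]
tcp_rot: [-179.9, 0.0, 179.1]
wrist_force: [0.9, 1.2, -1.6]
grip_width: 22.2
gripper_force: 79.2
clock: 6.78
tcp_pos: [480.1, 56.5, 148.3]
tcp_rot: [180.0, 0.0, 179.3]
wrist_force: [-0.2, -0.3, -1.2]
grip_width: 21.9
gripper_force: 79.2
clock: 7.2
tcp_pos: [481.3, 82.7, 148.2]
tcp_rot: [-180.0, -0.0, 179.2]
wrist_force: [0.1, -0.4, -1.0]
grip_width: 22.1
gripper_force: 79.2
```

View pics/w3.png

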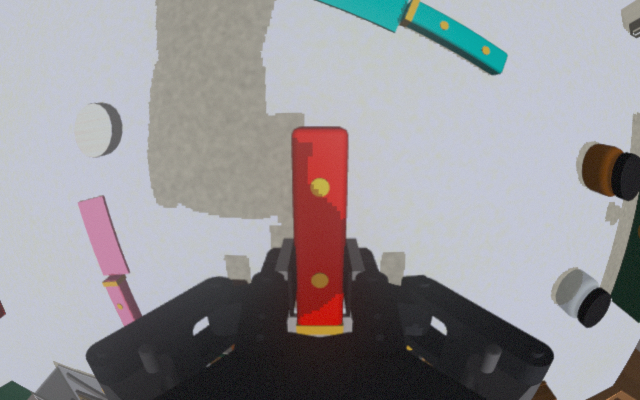

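The handle is held straight, from (320,128) to the ferrule at (320,330). The rack isn't visible from here, so I check the blade and the slot in the top and scene crops.

```bash
python3 - <<'E'
from h import *
t=pickle.load(open("pics/t3.pkl","rb"))["image"];s=pickle.load(open("pics/s3.pkl","rb"))["image"]
A=cv2.resize(t[110:230,210:310],None,fx=4,fy=4,interpolation=2);B=cv2.resize(s[140:240,330:430],None,fx=4,fy=4,interpolation=2)
B=np.pad(B,((0,80),(0,0),(0,0)));cv2.imwrite("pics/c2.png",np.hstack([A,B])[...,::-1])
d,st=pickle.load(open("pics/w3.pkl","rb"))
print(st["tcp_pos"],st["tcp_rot"])
T=Ro.from_euler("xyz",st["tcp_rot"],degrees=True).as_matrix();p0=st["tcp_pos"]
G=Ro.from_euler("xyz",[180,0,167.8],degrees=True).as_matrix()
E=np.array(d["extrinsics"])
ob=[b[1] for b in blobs(d["image"],(18,120,60),(32,255,255),20) if 300<b[1][0]<340]; print(ob)
for P in((532.5,-325.7,20),(502.4,-319.3,20),(458.5,-309.5,20)):
    q=T@(G.T@(np.array(P)-[496.5,-319,19.3]))+p0
    c=E[:3,:3]@q+E[:3,3];th=np.arctan2(np.hypot(c[0],c[1]),c[2]);k=th/np.hypot(c[0],c[1])*d["fx"]
    print(q,(c[0]*k+d["cx"],c[1]*k+d["cy"]))
for u in ob: print(plane(d,u,149,1), plane(d,u,147,1))
E
```

```text
[481.3411191   82.55176298 148.17564451] [-1.79979281e+02 -8.53340564e-03  1.79183703e+02]
[array([320. , 186.3]), array([319.4, 279.7]), array([319.4, 329.7])]
[517.95544731  83.08944731 148.86981002] (np.float64(319.53770646040493), np.float64(328.82820650749454))
[487.18437179  83.4224495  148.8744313 ] (np.float64(319.33298004649214), np.float64(278.86515453116203))
[442.21369198  84.36474134 148.88102134] (np.float64(320.04554301345564), np.float64(185.73453518759024))
[442.43186577  84.34222674 149.        ] [442.89525531  84.339722   147.        ]
[487.57350563  83.44861887 149.        ] [488.74320319  83.43213231 147.        ]
[518.45158408  83.01084121 149.        ] [520.10441505  82.98750496 147.        ]
```

View pics/c2.png

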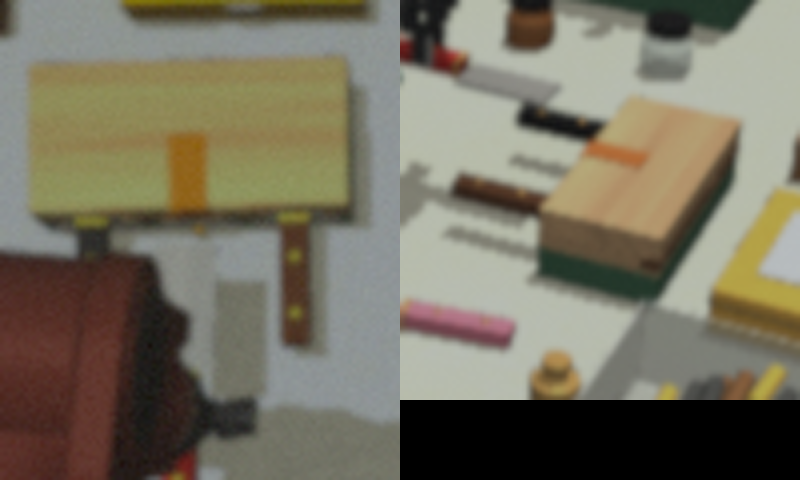

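The in-hand pose matches the prediction within 0.6 mm with no tilt. Blade and slot are lined up in the left crop, with the strip at (187,170). I take two side-stepped wrist views to measure the slot better.

```bash
cat >snap.py <<'E'
import sys
from h import *
from bench import arm
d=arm.get_image("wrist");pickle.dump((d,arm.state()),open(f"pics/{sys.argv[1]}.pkl","wb"));cv2.imwrite(f"pics/{sys.argv[1]}.png",d["image"][...,::-1])
E
python3 -m inch '[0,-2,0,0,0,0,1, 0,-4,0,0,0,0,1, 0,-4,0,0,0,0,1, 0,-4,0,0,0,0,1, 0,-4,0,0,0,0,1, 0,-2,0,0,0,0,1, 0,0,0,0,0,0,1, 0,0,0,0,0,0,1]'; python3 snap.py w4
python3 -m inch '[0,2,0,0,0,0,1, 0,4,0,0,0,0,1, 0,2,0,0,0,0,1, 0,0,0,0,0,0,1, 0,0,0,0,0,0,1]'; python3 snap.py w5
python3 - <<'E'
import cv2,numpy as np
a=cv2.imread("pics/w4.png")[150:,390:];b=cv2.imread("pics/w5.png")[150:,390:]
cv2.imwrite("pics/c3.png",cv2.resize(np.hstack([a,b]),None,fx=1.6,fy=1.6))
E
```

```text
clock: 8.02
tcp_pos: [478.3, -117.9, 148.2]
tcp_rot: [180.0, -0.0, 179.1]
wrist_force: [0.6, 0.4, -2.0]
grip_width: 22.0
gripper_force: 79.3
clock: 8.48
tcp_pos: [479.6, -34.5, 148.4]
tcp_rot: [-180.0, 0.0, 179.5]
wrist_force: [-0.1, -0.4, -2.2]
grip_width: 22.0
gripper_force: 79.3
```

View pics/c3.png

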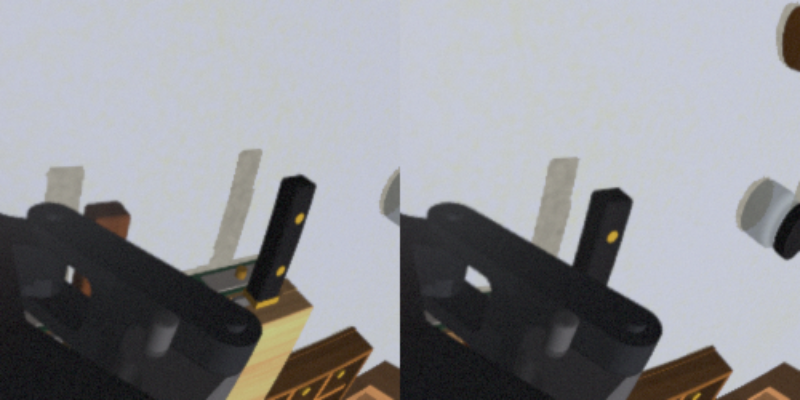

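The left arm of the gripper hides the slot from here; only the black stored handle is clear, with rivets near (300,218) and (281,270) in the left crop. I fall back on the earlier unobstructed views w1, w2 and top.

```bash
python3 - <<'E'
import cv2,numpy as np
a=cv2.imread("pics/w1.png")[10:210,0:100];b=cv2.imread("pics/w2.png")[140:340,540:640];c=cv2.imread("pics/top0.png")[110:210,208:308]
r=lambda x,f:cv2.resize(x,None,fx=f,fy=f,interpolation=cv2.INTER_CUBIC)
cv2.imwrite("pics/c4.png",np.hstack([r(a,2.8),r(b,2.8),np.pad(r(c,2.4),((0,320),(0,0),(0,0)))]))
E
```

```text
(no output)
```

View pics/c4.png

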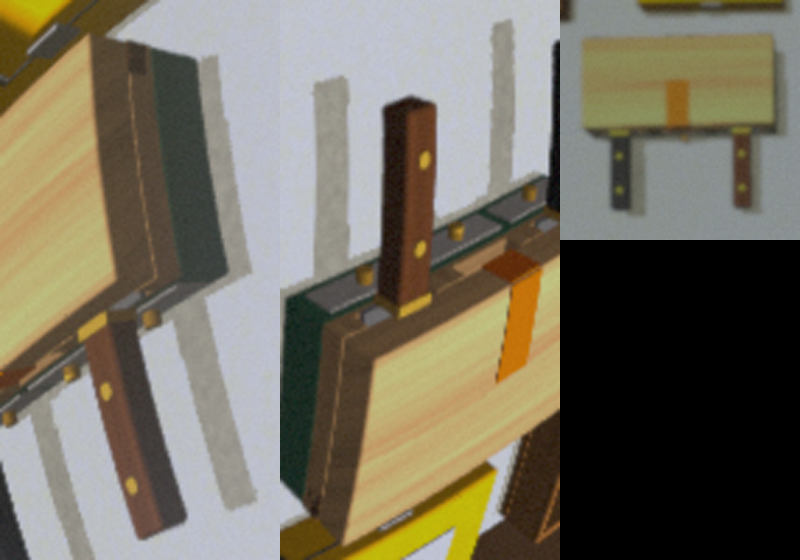

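The crop shows the strip's front-top edge centred at w2 pixel (627.5,237.5), the rack's near corner at w1 (41.8,108.6) and w2 (574.3,267.5), and the stored brown handle's rivets in both.

```bash
python3 - <<'E'
from h import *
a=pickle.load(open("pics/w1.pkl","rb"))[0];b=pickle.load(open("pics/w2.pkl","rb"))[0];t=pickle.load(open("pics/top0.pkl","rb"))
def sh(n,w1=None,w2=None,tp=None,z=None):
    rs=[]
    if w1: rs.append(ray(a,w1,1))
    if w2: rs.append(ray(b,w2,1))
    if tp: rs.append(ray(t,tp))
    if len(rs)>1:
        p,e=tri(rs);print(n,p.round(1),np.round(e,1),end=" ")
    if z:print([ (c+v*(z-c[2])/v[2]).round(1)[:2] for c,v in rs],end="")
    print()
sh("corner FR",(41.8,108.6),(574.3,267.5),z=78)
sh("corner FR+top",(41.8,108.6),(574.3,267.5),(296.8,163),z=78)
sh("corner BR",(33.2,22.5),(562.1,334.6),z=78)
sh("mark FT",None,(627.5,237.5),(256.8,162.9),z=78)
sh("mark back",None,(622.7,274.3),(257,144),z=78)
sh("mark roof",None,(617.5,232.3),z=52)
sh("rivA1",(106/2.8,10+390/2.8),(540+140/2.8,140+249/2.8),z=60)
sh("rivA2",(131.5/2.8,10+485/2.8),(540+145/2.8,140+160/2.8),z=60)
sh("ferrA front-top mid",(93/2.8,10+327/2.8),(540+135/2.8,140+303/2.8),z=60)
E
```

```text
corner FR [660.4 -30.5  72.3] [1. 1.] [array([657.6, -38.5]), array([655.9, -35.1])]
corner FR+top [654.2 -38.5  79.4] [3.3 1.4 2.8] [array([657.6, -38.5]), array([655.9, -35.1]), array([651.6, -38.1])]
corner BR [772.7 -37.2  78.6] [1.5 1.5] [array([771.9, -38.9]), array([775.3, -34.4])]
mark FT [652.9  86.2  79. ] [0.2 0.2] [array([653.6,  87.8]), array([653.3,  86.2])]
mark back [712.3  84.9  83.7] [0.5 0.5] [array([719.4,  93.5]), array([713.4,  86. ])]
[array([656.8,  93.1])]
rivA1 [619.9   6.5  62.1] [0.6 0.6] [array([620.3,   8.2]), array([621.9,   9.7])]
rivA2 [574.9   5.8  62.5] [0.6 0.6] [array([575.,   8.]), array([576.7,   9.6])]
ferrA front-top mid [650.5   8.5  60.3] [0.8 0.8] [array([650.3,   7.8]), array([651.3,  10.1])]
```

Measurements agree. The slot is at x≈653, y≈86, rack yaw about -0.3°, top at 79 (text: 78), and the neighbour at y≈8 is 79 from it. The TCP should go to y 85.3, z 63.5, tool yaw 179.9.

```bash
python3 -m inch '[0,3.9,0,0,0,-0.012,1, 0,4,0,0,0,0,1, 0,4.0,0,0,0,0,1, 0,0,2.5,0,0,0,1, 0,0,3.5,0,0,0,1, 0,0,2.3,0,0,0,1, 0,0,0,0,0,0,1, 0,0,0,0,0,0,1]';python3 -m inch '[0,0,0,0,0,0,1, 0,0,0,0,0,0,1]'
```

```text
clock: 9.2
tcp_pos: [479.4, 82.4, 64.7]
tcp_rot: [180.0, -0.1, 179.9]
wrist_force: [-0.2, -0.6, -0.8]
grip_width: 22.0
gripper_force: 79.4
clock: 9.37
tcp_pos: [481.7, 82.2, 67.5]
tcp_rot: [-180.0, 0.2, 179.9]
wrist_force: [0.4, -0.9, -1.8]
grip_width: 22.0
gripper_force: 79.4
```

```bash
python3 -m inch '[0,0,0,0,0,0,1, 0,0,0,0,0,0,1]'|sed -n 2p;python3 -m inch '[0,0,0,0,0,0,1]'|sed -n 2p;python3 -m inch '[0,0,0,0,0,0,1, 0,0,0,0,0,0,1]'|sed -n 2,3p
```

```text
tcp_pos: [481.2, 82.4, 66.6]
tcp_pos: [480.8, 82.5, 66.1]
tcp_pos: [480.3, 82.7, 65.5]
tcp_rot: [-180.0, 0.0, 180.0]
```

```bash
python3 -m inch '[0,0.27,0.17,0,0,0,1, -0.8,0,0,0,0,0,1, -1.2,0,0,0,0,0,1, -0.9,0,0,0,0,0,1, 0,0,0,0,0,0,1, 0,0,0,0,0,0,1, 0,0,0,0,0,0,1, 0,0,0,0,0,0,1]'; python3 - <<'E'
from h import *
from bench import arm
t=arm.get_image("top")["image"];s=arm.get_image("scene")["image"]
A=cv2.resize(t[110:210,210:310],None,fx=4,fy=4,interpolation=2);B=cv2.resize(s[150:220,350:420],None,fx=5.71,fy=5.71,interpolation=2)[:400,:400]
B=np.pad(B,((0,400-len(B)),(0,400-B.shape[1]),(0,0)));cv2.imwrite("pics/c5.png",np.hstack([A,B])[...,::-1])
E
```

```text
clock: 10.45
tcp_pos: [508.6, 85.5, 63.4]
tcp_rot: [-180.0, -0.0, 180.0]
wrist_force: [0.2, 0.3, -1.8]
grip_width: 21.7
gripper_force: 79.5
```

View pics/c5.png

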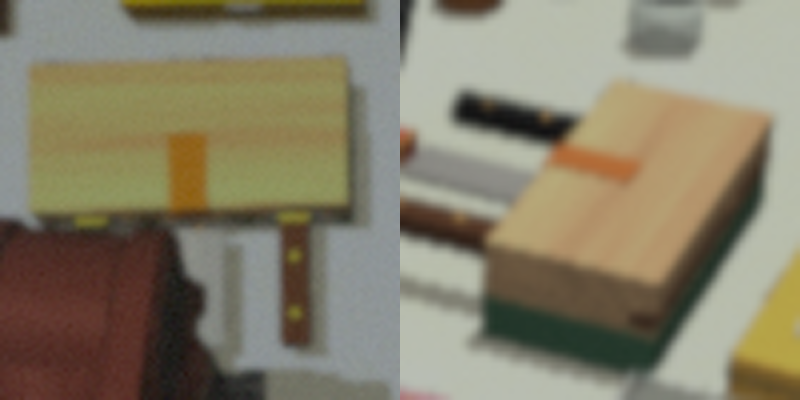

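The blade tip points into the mouth under the strip, at about (545,180) in the right crop, about level with the slot. I advance gently and watch the force.

```bash
python3 -m inch '[-0.5,0,0,0,0,0,1, -0.5,0,0,0,0,0,1, -0.5,0,0,0,0,0,1, -0.5,0,0,0,0,0,1, 0,0,0,0,0,0,1, 0,0,0,0,0,0,1]'|sed -n 2,4p; python3 -m inch '[-0.5,0,0,0,0,0,1, -0.5,0,0,0,0,0,1, -0.5,0,0,0,0,0,1, 0,0,0,0,0,0,1]'|sed -n 2,4p
```

```text
tcp_pos: [529.5, 85.4, 63.5]
tcp_rot: [-180.0, -0.0, 180.0]
wrist_force: [-0.4, -0.2, -1.7]
tcp_pos: [545.3, 85.2, 63.7]
tcp_rot: [-180.0, 0.0, 179.9]
wrist_force: [1.6, -0.6, -1.5]
```

```bash
python3 -m inch '[-0.8,0,0,0,0,0,1, -0.8,0,0,0,0,0,1, -0.8,0,0,0,0,0,1, -0.8,0,0,0,0,0,1, -0.8,0,0,0,0,0,1, -0.8,0,0,0,0,0,1, -0.6,0,0,0,0,0,1, 0,0,0,0,0,0,1]'|sed -n 2,4p; python3 -m inch '[0,0,0,0,0,0,1, 0,0,0,0,0,0,1, 0,0,0,0,0,0,1]'|sed -n 2,4p
```

```text
tcp_pos: [599.5, 85.1, 63.5]
tcp_rot: [-180.0, 0.0, 179.9]
wrist_force: [0.8, -0.3, -0.8]
tcp_pos: [597.9, 85.4, 63.5]
tcp_rot: [-180.0, -0.0, 180.0]
wrist_force: [0.2, 0.5, -2.2]
```

Free of contact. I lower to the floor a little and creep to contact.

```bash
python3 -m inch '[-0.4,0,0,0,0,0,1, -0.4,0,0,0,0,0,1, 0,0,0.2,0,0,0,1, 0,0,0,0,0,0,1, 0,0,0,0,0,0,1]'|sed -n 2,4p; python3 -m inch '[-0.3,0,0,0,0,0,1, 0,0,0,0,0,0,1, 0,0,0,0,0,0,1]'|sed -n 2,4p; python3 -m inch '[-0.3,0,0,0,0,0,1, 0,0,0,0,0,0,1, 0,0,0,0,0,0,1]'|sed -n 2,4p
```

```text
tcp_pos: [606.0, 85.3, 61.3]
tcp_rot: [-180.0, -0.0, 180.0]
wrist_force: [-0.2, 1.0, -1.9]
tcp_pos: [609.4, 85.3, 61.6]
tcp_rot: [-180.0, 0.0, 180.0]
wrist_force: [-0.2, 0.2, -2.0]
tcp_pos: [612.4, 85.3, 61.6]
tcp_rot: [-180.0, 0.0, 180.0]
wrist_force: [-0.6, -0.1, -1.7]
```

```bash
for i in 1; do python3 -m inch '[-0.2,0,0,0,0,0,1, 0,0,0,0,0,0,1, 0,0,0,0,0,0,1]'|sed -n '2p;4p'; python3 -m inch '[-0.2,0,0,0,0,0,1, 0,0,0,0,0,0,1, 0,0,0,0,0,0,1]'|sed -n '2p;4p'; done
```

```text
tcp_pos: [613.8, 85.3, 61.3]
wrist_force: [-3.2, 0.0, -1.0]
tcp_pos: [613.9, 85.3, 60.8]
wrist_force: [-11.8, -1.5, 1.9]
```

Home contact at x = 613.8. I lower to the floor, then let go.

```bash
python3 -m inch '[0.1,0,0.1,0,0,0,1, 0,0,0,0,0,0,1, 0,0,0,0,0,0,1]'|sed -n '2p;4p'; python3 -m inch '[0,0,0.1,0,0,0,1, 0,0,0,0,0,0,1, 0,0,0,0,0,0,1]'|sed -n '2p;4p'
```

```text
tcp_pos: [613.9, 85.4, 60.1]
wrist_force: [-7.9, -0.1, 0.4]
tcp_pos: [613.9, 85.4, 59.4]
wrist_force: [-8.8, -0.5, 2.4]
```

```bash
python3 -m inch '[0,0,0,0,0,0,0.4, 0,0,0,0,0,0,0.2, 0,0,0,0,0,0,0, 0,0,0,0,0,0,0, 0,0,0,0,0,0,0, 0,0,0,0,0,0,0]'; python3 -m inch '[0,0,-1,0,0,0,0, 0,0,-2,0,0,0,0, 0,0,-3,0,0,0,0, 0,0,-3,0,0,0,0, 0,0,-3,0,0,0,0, 0,0,-3,0,0,0,0, 4,0,0,0,0,0,0, 4,0,0,0,0,0,0]';python3 -m inch '[4,0,0,0,0,0,0, 4,0,0,0,0,0,0, 0,-4,0,0,0,0,0, 0,-4,0,0,0,0,0, 0,-4,0,0,0,0,0, 0,-4,0,0,0,0,0, 0,0,0,0,0,0,0, 0,0,0,0,0,0,0]'
python3 snap.py w6; python3 - <<'E'
from h import *
from bench import arm
for n in("top","scene"):
    d=arm.get_image(n);o=pickle.load(open(f"pics/{n}0.pkl","rb"))
    for b in blobs(d["image"],(-6,140,80),(6,255,255),50)[:6]:
        if b[0]<900:print(n,b[:3],plane(d,b[1],60))
    df=cv2.absdiff(d["image"],o["image"]).max(2);cnt=cv2.threshold(df,50,255,0)[1]
    print([(int(s[4]),s[:4].tolist()) for s in cv2.connectedComponentsWithStats(cnt)[2][1:] if s[4]>15 and s[1]<260])
    if n=="top":
        t=d
d=pickle.load(open("pics/w6.pkl","rb"))[0]
Y=[b[1] for b in blobs(d["image"],(18,120,60),(32,255,255),12)]
for u in Y:
    p=plane(d,u,60,1)
    if 520<p[0]<670 and -50<p[1]<250:print("yel",u,p.round(1))
E
```

```text
clock: 14.72
tcp_pos: [615.5, 85.3, 59.8]
tcp_rot: [-180.0, 0.0, 180.0]
wrist_force: [0.3, -0.2, -0.8]
grip_width: 42.8
gripper_force: 0.0
clock: 15.38
tcp_pos: [537.5, 84.9, 212.6]
tcp_rot: [-180.0, 0.3, 179.9]
wrist_force: [-0.6, 0.2, 0.2]
grip_width: 42.8
gripper_force: 0.0
clock: 16.05
tcp_pos: [455.0, -76.5, 210.4]
tcp_rot: [-180.0, 0.0, 179.7]
wrist_force: [-0.2, -0.1, 0.4]
grip_width: 42.5
gripper_force: 0.0
top (np.int32(141), array([258.5, 180.8]), array([255, 167,   7,  29], dtype=int32)) [599.86694182  83.25154289  60.        ]
top (np.int32(166), array([296.2, 216.4]), array([283, 204,  28,  24], dtype=int32)) [486.72597437 -34.54459576  60.        ]
top (np.int32(79), array([305.6, 252.1]), array([300, 245,  12,  15], dtype=int32)) [376.42575564 -62.98339449  60.        ]
[(271, [255, 168, 10, 30]), (6999, [227, 171, 113, 135]), (261, [379, 200, 13, 34])]
scene (np.int32(77), array([361.9, 178.9]), array([353, 175,  20,   8], dtype=int32)) [601.67373476  71.14842998  60.        ]
[(23, [279, 2, 7, 4]), (145, [207, 4, 11, 16]), (156, [285, 9, 29, 14]), (760, [309, 11, 23, 56]), (997, [157, 13, 40, 47]), (1206, [125, 29, 33, 59]), (460, [100, 42, 26, 46]), (31, [190, 42, 10, 7]), (454, [308, 66, 21, 38]), (952, [137, 84, 28, 50]), (315, [116, 89, 20, 36]), (1003, [244, 104, 57, 27]), (78, [302, 105, 20, 8]), (779, [299, 113, 24, 46]), (84, [195, 114, 14, 11]), (1117, [145, 131, 31, 68]), (509, [252, 144, 38, 22]), (250, [263, 172, 30, 18]), (149, [351, 174, 23, 11]), (83, [192, 176, 19, 9]), (3326, [118, 181, 128, 105]), (832, [258, 193, 54, 31]), (279, [274, 225, 44, 31])]
yel [517.  284.8] [574.4 167.8  60. ]
yel [509.1 313.4] [618.2 169.4  60. ]
```

```bash
python3 -m inch '[0,-4,0,0,0,0,0, 0,-4,0,0,0,0,0, 0,-4,0,0,0,0,0, 0,-4,0,0,0,0,0, 0,-4,0,0,0,0,0, 0,-4,0,0,0,0,0, 0,0,0,0,0,0,0, 0,0,0,0,0,0,0]'|head -2
python3 - <<'E'
from h import *
from bench import arm
D={n:arm.get_image(n) for n in("top","scene")}
r=lambda n,f:[b for b in blobs(D[n]["image"],(-6,140,80),(6,255,255),50) if f(b[1])][0]
a=r("top",lambda c:245<c[0]<270 and c[1]<200);b=r("scene",lambda c:340<c[0]<380)
print(a[1],b[1],tri([ray(D["top"],a[1]),ray(D["scene"],b[1])]),cv2.minAreaRect(np.argwhere(a[3])[:,::-1].astype(np.float32)))
o=pickle.load(open("pics/top0.pkl","rb"))["image"]
df=(cv2.absdiff(D["top"]["image"],o).max(2)>50).astype(np.uint8)
print([(int(s[4]),s[:4].tolist()) for s in cv2.connectedComponentsWithStats(df)[2][1:] if s[4]>15 and s[1]<260])
E
```

```text
clock: 16.87
tcp_pos: [455.2, -314.8, 209.1]
[258.5 181. ] [362. 179.] (array([598.91595214,  83.47014895,  52.82285607]), [np.float64(1.6565130948614166), np.float64(1.656513094861593)]) ((258.0, 181.0), (28.0, 6.0), 90.0)
[(272, [255, 164, 9, 34]), (14095, [292, 167, 189, 181]), (283, [454, 183, 31, 30])]
```

The handle sits 41 mm higher than it did on the table, it is aligned, and the neighbours are unchanged in the image. I hand in.

```bash
python3 -c "
from bench import arm
print(arm.hand_in())"
```

```text
the job is handed in; nothing more can be done
None
```

The red scraper is in the marked slot with its shoulder against the rack front, released with the gripper clear; the last images showed nothing else moved, and I handed in at about 17 s (no verdict came back).

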